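Clamp a plaster mould shut and hold the pressure

ROBOT

A 7-joint arm with a two-finger parallel gripper is mounted at the origin on a cart in front of the work surface, level with it; the furniture and walls round the work are solid. World frame = base frame: x ahead of the robot, y to its left, z up, the work surface at z = 0. Lengths are in m, angles in degrees, forces in N, time in s.
With the tool pointing down it reaches from about 0.35 to 0.775 m from the base axis. Payload 3.1 kg.
Tool frame: the origin (TCP) lies midway between the tips of the shut fingers; the grasp point (between the pads) lies 19 mm behind it (env.tcp_to_grasp is the distance from the TCP to the grasp point, in m); z points along the fingers, y is the direction in which the jaws open and shut (so a half turn about z gives the same grasp; the last joint's range is limited). The gripper opens to 85 mm and grips with 20 to 120 N. Pads are 22 mm wide; open, the fingers measure 114 mm over their backs; the gripper's body (76 mm by 85 mm) begins 54 mm behind the grasp point. The pads swing forward as they close: fully open they stand 13 mm farther back than shut.
Start: joints at [70.949, 17.813, 0.802, 86.603, -0.252, 75.585, -1.558], TCP at [0.158, -0.527, 0.231] pointing down, gripper open.
Joint ranges: [-154.91, 154.91], [-16.99, 109.72], [-72.82, 74.43], [7.12, 147.25], [-82.49, 262.49], [11.32, 116.49], [-174.64, 174.64]. Speed limits (degrees/s): [159.86, 159.86, 180, 180, 180, 180, 180].

INTERFACE

Orientations are given as a 3x3 rotation matrix whose columns are the frame's x, y, z axes.
In Python, from workcell import status, optics, order, env gives the robot as it stands. The module is installed in compiled form; this text tells all that it offers.
- The arm moves only by the shell command python3 -m inch 'ROWS' [FORCE]. ROWS is JSON, a list of rows, each an object with "dp": the shift along the tool's x, y, z in mm, a list of three; "spin": the turn about the tool's z in degrees; "fingers": the opening, from 0 (shut) to 1 (fully open). In form: [{"dp": [dx, dy, dz], "spin": spin, "fingers": fingers}, ...]. A call has 1 to 20 rows; each row shifts and turns the commanded pose from where the row before left it, along the tool's axes as they then stand; what a row does not reach is not made up. A row lasts 1/12 s, in which the tool goes at most 41.7 mm and 7.16 degrees, less where a joint would pass 70% of its speed; a pose out of reach is approached as far as the arm can. A call with a gripper value outside its range is refused whole. The fingers move at their own pace and stop on an object; FORCE is the grip in N (left out, the last holds). Time passes only in rows, so rows that do not move let the fingers close. It gives the time, the measured TCP pose, the force and the opening at its end, in the units of the state.
- status.observe(): the state, without advancing time (a new reading comes with each control period).
- optics.read_camera(name): name is "side" or "top"; returns a dict with "pixels" (384x512x3 uint8, red, green, blue), "camera_matrix" (3x3 intrinsics, pixels), "k1" (the pictures are not rectified: a ray, as slopes to the right and down, at radius r is drawn at 1 + k1 r^2 times it, then the intrinsics apply), "rvec" (rotation vector, rad) and "tvec" (3), from world to camera coordinates, as OpenCV has them. Camera axes: x right, y down, z forward; pixel columns grow to the right and rows downward; lengths in m; the calibration is good to about 2 mm. A picture is of the moment at which its call begins. There is no depth.
- order.finish_job(): hands the job in, once; it reports no verdict.
The state is a dict: "clock": time; "q": joint angles; "qvel": joint speeds; "effort": joint torques, N m; "tcp_pos": TCP position; "eef_rot": TCP orientation; "contact_force": force on the tool from outside, world axes, zero at the start; "moment": the same for the moment, N m; "width": finger opening in m.
Only numpy, scipy, OpenCV 4.12 (cv2) and the standard library are available. Lean on these libraries where they do the work, as an engineer would, in place of code of your own. Each camera call takes 0.05 s, during which the arm holds its last target. There are 200 camera calls.

TASK

The soft pad on the far jaw of the bar clamp has ridden up: press it down until it clicks fully home. Then pump the clamp's trigger until the jaws have drawn the two halves of the plaster mould together and press them firmly but gently, without crushing the plaster, touching the mould with your fingers or shifting the things around it. The brake is worn and gives way under load, so finish still holding handle and trigger squeezed with the pressure on: do not let go, I shall tape the seam meanwhile.

Things in the scene. Friction and masses are not known exactly. Their poses are not given: they have to be found in the camera images.
- clamp: One-hand ratchet bar clamp lying loose on its side, 0.62 kg, 40 mm thick. Origin: on the table under the middle of its grey head; y runs along the steel bar to the far jaw, x points where the jaws stick out, z up. Black handle: x -117 to -19, y -47 to -25, z 4 to 36 mm. The near jaw on the head has a fixed rubber pad facing +y at y = 40 mm.
- pinch (a point): Where to pinch handle and trigger from above, closing along the clamp's y (clamp frame x -60, y -14, z 24 mm): halfway between handle back (y -47) and the front of the released trigger. That span is 65 mm with the trigger released, 39 mm with it squeezed to its stop. Both reach from z 7 to 33 mm.
- trigger (a joint): Trigger angle, rad: 0 released, 0.32 at its stop (27 mm nearer the handle). Its spring (4 N at the pinch) makes it follow an opening finger. A full stroke draws the bar in by one 7 mm tooth; on the way back the pawl clicks over. A free stroke needs up to 15 N of pinch; on the mould a 20 N pinch stalls at about 20 N between the pads; squeezing on, hard, to the stop crushes the plaster (over 36 N).
- trigger_grip: The black finger piece of the trigger, 26 mm high, in front (+y side) of the handle, clamp x -94 to -20. Its origin is the trigger's pivot in the head (clamp frame x 24, y 6, z 20 mm); it swings about z.
- bar (a joint): How far the bar with the far jaw has been drawn in, m: 0 wide open, 0.060 the most. Unloaded pads stand 110 mm apart at 0, so 110 mm minus this value. The two mould halves measure 68 mm together. The brake holds the bar against only about 4 N.
- pad_cap (a joint): How far the slip-on soft pad of the far jaw stands above its home, m: 0 home, about 0.010 to 0.012 at the start. It slides vertically; a detent between 0.008 and 0.002 has to be overcome with about 8 N from above, then it snaps home.
- pad_top (a point): Middle of the flat top of that slip-on pad, the place to press down (top 50 mm along clamp x by 27 mm along y). 45 mm above the table when home. The far jaw under it rests on the table.
- pad_face: The rubber face of the slip-on pad, 44 x 8 x 36 mm, looking along the clamp's -y at the mould; it gives 1 mm for each 6 N and 7.5 mm at most. Origin is not on it: see pad_front.
- pad_front (a point): Middle of the front of that rubber face (moves back with it as it is pressed; the near pad's front is at clamp y = 40 mm).
- mould_near: Half of a plaster mould next to the clamp's head, a pale block 66 (x) x 34 (y) x 48 (z) mm, 0.2 kg, loose, with half a pour hole in its top. Origin: centre of its underside; its y points through the seam to the other half.
- mould_far: The other half, same size, next to the far jaw, axes parallel to the first. Origin: centre of its underside; the seam is shut when the origins are 34 mm apart along y.
- tape_roll: Bystander: roll of masking tape lying flat, 100 mm across, 25 mm high; origin under its centre.
- tall_jar: Bystander: slim jar with lid behind the clamp (a second like it stands fixed beside it), 59 mm across, 111 mm high; origin under its centre.
There are look-alikes about, which are no part of the job. Leave any yellow look-alike of the mould_near alone.

How it is judged (in metres and radians):
On the way, in this order (a step that is already met when the one before it is completed fails the run):
1. the slip-on pad is pressed home (value of joint pad_cap below 0.002 m), for 0.2 s.
2. the trigger is squeezed (value of joint trigger above 0.19 rad), for 0.02 s.
3. and let back for another stroke (value of joint trigger below 0.13 rad), for 0.02 s.
4. the jaws have drawn the mould halves together, the pad still home (value of joint pad_cap below 0.002 m and y of mould_far in the frame of mould_near below 0.0362 m and value of joint bar above 0.036 m), for 0.2 s.
At the end, for the whole second after the job is handed in: Slip-on pad home within 2 mm; mould halves upright on the table, shut within 2 mm, true within 5 mm and 0.06 rad; far pad presses with 6 to 32 N, the halves on each other with over 5 N; fingers hold handle (over 10 N) and trigger (over 5 N), squeezed over 0.04 rad (value of joint pad_cap below 0.002 m and y of mould_far in the frame of mould_near below 0.0362 m and x of mould_far in the frame of mould_near between -0.005 and 0.005 m and angle between the x axis of mould_far and the x axis of mould_near, either way round below 0.06 rad and angle between each of mould_near, mould_far's own z axis and vertical below 0.06 rad and height (world z) of each of mould_near, mould_far below 0.006 m and contact force between pad_face and mould_far between 6 and 32 N and contact force between mould_near and mould_far above 5 N and value of joint trigger above 0.04 rad and contact force between the fingers and trigger_grip above 5 N and contact force between the fingers and clamp above 10 N); the arm keeps its last pose, push and grip.
It fails at once if the plaster is crushed (over 36 N from the pad) (contact force between pad_face and mould_far above 36 N or contact force between mould_near and mould_far above 42 N).
It fails at once if the fingers push the mould (contact force between the fingers and mould_near above 4 N or contact force between the fingers and mould_far above 4 N).
It fails at once if a bystander is shifted (distance of any of tape_roll, tall_jar from where it was at the start of the episode above 0.03 m).
It also fails if it takes over 48 s, if anything falls off the work surface, if the arm or the gripper's body presses on something with over 40 N, if the wrist force passes 120 N, or if a joint passes its speed limit or range.

## Working session

There is one attempt and no reset: what is moved stays moved. The work goes in short steps, Python scripts to look and compute and a shell command to move; the robot and the scene stay as the last step left them, time stands still between calls to the robot, and variables do not carry over. Pictures are saved under pics/ and viewed, about 8 in all and at most 12, crops included, and the job is handed in when it is done.

```bash
mkdir -p pics; cat > h.py <<'E'
import numpy as np, cv2
from workcell import status, optics, order, env
def grab(n):
    c=optics.read_camera(n); return c
def ray(c,u,v):
    K=np.array(c["camera_matrix"]);k=c["k1"]
    d=np.array([k,0,0,0,0],float)
    p=cv2.undistortPoints(np.array([[[u,v]]],float),K,d)[0,0]
    R=cv2.Rodrigues(np.array(c["rvec"],float))[0];t=np.array(c["tvec"],float).ravel()
    return -R.T@t, R.T@np.array([p[0],p[1],1.])
def onz(c,u,v,z):
    o,d=ray(c,u,v); return o+d*(z-o[2])/d[2]
def proj(c,P):
    return cv2.projectPoints(np.array(P,float).reshape(-1,1,3),np.array(c["rvec"],float),np.array(c["tvec"],float),np.array(c["camera_matrix"]),np.array([c["k1"],0,0,0,0],float))[0].reshape(-1,2)
def save(c,f,box=None,s=1):
    im=c["pixels"][:,:,::-1]
    if box: im=im[box[1]:box[3],box[0]:box[2]]
    cv2.imwrite(f,cv2.resize(np.ascontiguousarray(im),None,fx=s,fy=s,interpolation=cv2.INTER_CUBIC))
E
python3 - <<'E'
from h import *
s=status.observe();print(s)
for n in("side","top"):
    c=grab(n);save(c,f"pics/{n}0.png",s=1.5);np.save(f"{n}0.npy",c,allow_pickle=True)
    print(n,c["camera_matrix"],c["k1"],ray(c,256,192))
E
```

```text
{'clock': 0.0, 'q': array([70.95034068, 17.86008366,  0.80119501, 86.6929368 , -0.25073298,
       75.5843266 , -1.55698732]), 'qvel': array([ 0.11196868,  0.01611511,  0.02899218,  0.05462162,  0.02686715,
       -0.03341132, -0.04654412]), 'effort': array([-4.41352853e-06, -3.79919457e+01,  1.45631307e-01, -2.30588490e+01,
        1.21224855e-02,  1.36254236e-02, -8.78552868e-06]), 'tcp_pos': array([ 0.15748015, -0.5262026 ,  0.23021755]), 'eef_rot': array([[ 9.57987379e-01,  2.86809271e-01, -7.90129893e-04],
       [ 2.86810336e-01, -9.57984788e-01,  2.23103635e-03],
       [-1.17050507e-04, -2.36392209e-03, -9.99997199e-01]]), 'contact_force': array([-0.30074385, -0.2797637 , -0.20046073]), 'moment': array([0.0556142 , 0.00278903, 0.03812182]), 'width': 0.08525650363477023}
side [[376.61807176   0.         258.11200129]
 [  0.         376.61807176 193.03161271]
 [  0.           0.           1.        ]] -0.03215128601831483 (array([0.3627241 , 0.88460559, 0.67829236]), array([ 0.22254839, -0.80244773, -0.55370462]))
top [[409.42800429   0.         255.98135859]
 [  0.         409.42800429 183.09460963]
 [  0.           0.           1.        ]] -0.048743166083540214 (array([0.52989312, 0.01015292, 1.18371503]), array([ 0.0610639 ,  0.00435861, -0.99836132]))
```

View pics/top0.png

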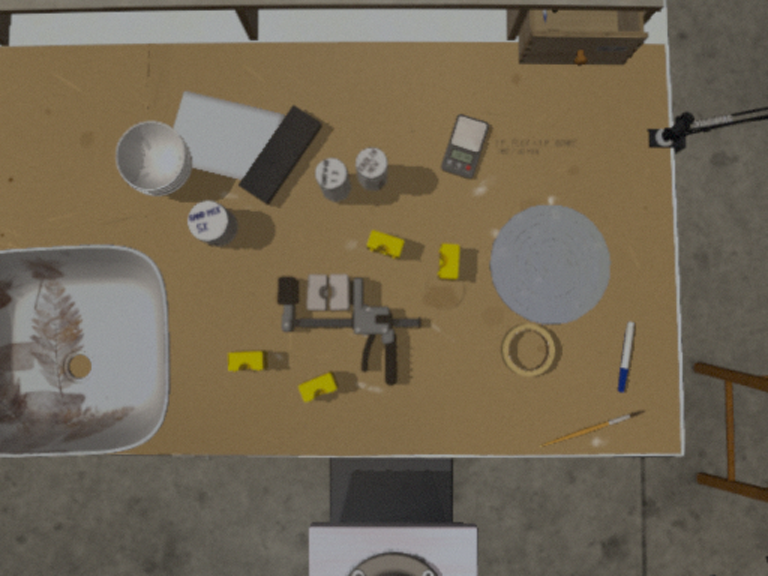

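View pics/side0.png

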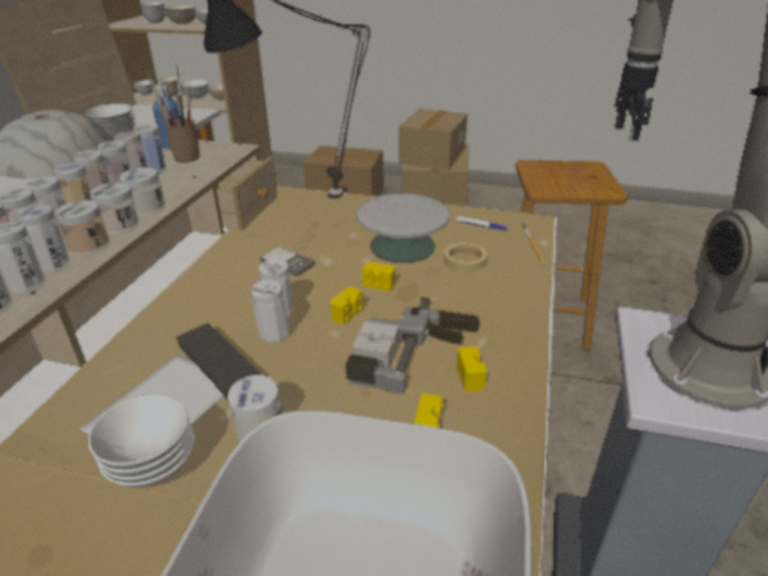

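The top view shows the clamp with its head near (375,318), in the 1.5x picture. The bar runs left to the far jaw, whose black pad is at (288,290), and the handle is at (391,358) with the trigger at (370,352). The pale mould is at (328,292). So the clamp axes are roughly the world axes. Next I measure.

```bash
python3 - <<'E'
from h import *
c=np.load("top0.npy",allow_pickle=True).item()
im=c["pixels"]; save(c,"pics/crop0.png",(175,170,300,270),6)
g=im.max(2).astype(int); hsv=cv2.cvtColor(im,cv2.COLOR_RGB2HSV)
def comps(m,z,tag,box=(175,170,300,270)):
    M=np.zeros(m.shape,np.uint8);M[box[1]:box[3],box[0]:box[2]]=m[box[1]:box[3],box[0]:box[2]]
    for k in cv2.findContours(M,0,2)[0]:
        if cv2.contourArea(k)<40: continue
        r=cv2.minAreaRect(k); w=[onz(c,*p,z)[:2].round(4).tolist() for p in cv2.boxPoints(r)]
        print(tag,np.round(r[0],1),np.round(r[1],1),round(r[2],1),"ctr",onz(c,*r[0],z)[:2].round(4),w)
comps(g<55,0.055,"dark z55"); comps(g<55,0.033,"dark z33")
comps((hsv[...,1]<60)&(hsv[...,2]>150),0.048,"mould")
comps((hsv[...,1]<70)&(g>60)&(g<140),0.03,"grey")
E
```

```text
dark z55 [260. 239.] [32.  6.] 90.0 ctr [0.47  0.004] [[0.5137, 0.0123], [0.5137, -0.0042], [0.4266, -0.0042], [0.4266, 0.0122]]
dark z55 [244.6 234.3] [ 3.8 24. ] 13.4 ctr [0.4828 0.0462] [[0.4522, 0.0588], [0.5159, 0.0438], [0.5135, 0.0336], [0.4499, 0.0487]]
dark z55 [257.3 212.3] [12.6  8.2] 24.0 ctr [0.543  0.0114] [[0.5397, 0.0318], [0.5603, 0.0227], [0.5463, -0.009], [0.5257, 0.0002]]
dark z55 [192. 194.] [18. 12.] 90.0 ctr [0.5933 0.1921] [[0.6182, 0.2091], [0.6182, 0.1757], [0.5684, 0.1751], [0.5683, 0.2084]]
dark z33 [260. 239.] [32.  6.] 90.0 ctr [0.4689 0.0039] [[0.5134, 0.0123], [0.5134, -0.0045], [0.4246, -0.0045], [0.4246, 0.0122]]
dark z33 [244.6 234.3] [ 3.8 24. ] 13.4 ctr [0.4819 0.0469] [[0.4507, 0.0597], [0.5156, 0.0444], [0.5132, 0.0341], [0.4483, 0.0494]]
dark z33 [257.3 212.3] [12.6  8.2] 24.0 ctr [0.5432 0.0115] [[0.5399, 0.0323], [0.5609, 0.0229], [0.5466, -0.0094], [0.5256, 0.0]]
dark z33 [192. 194.] [18. 12.] 90.0 ctr [0.5945 0.1956] [[0.6199, 0.213], [0.6199, 0.179], [0.5691, 0.1783], [0.5691, 0.2122]]
grey [270.5 215. ] [ 4. 15.] 90.0 ctr [ 0.5357 -0.0256] [[0.5413, -0.0045], [0.5414, -0.0467], [0.5301, -0.0467], [0.5301, -0.0045]]
grey [216.  214.5] [34.  5.] 0.0 ctr [0.537  0.1277] [[0.5299, 0.1755], [0.5439, 0.1757], [0.5441, 0.0798], [0.53, 0.0798]]
grey [191.5 211.5] [17.  7.] 90.0 ctr [0.5453 0.1969] [[0.5692, 0.2071], [0.5692, 0.1873], [0.5214, 0.1867], [0.5214, 0.2064]]
grey [248.5 207. ] [44. 27.] 90.0 ctr [0.5582 0.0363] [[0.6202, 0.0746], [0.6203, -0.0018], [0.4966, -0.0017], [0.4965, 0.074]]
grey [218.5 194.5] [23. 29.] 90.0 ctr [0.5933 0.1211] [[0.6259, 0.1624], [0.6259, 0.0803], [0.5609, 0.0799], [0.5608, 0.1617]]
```

View pics/crop0.png

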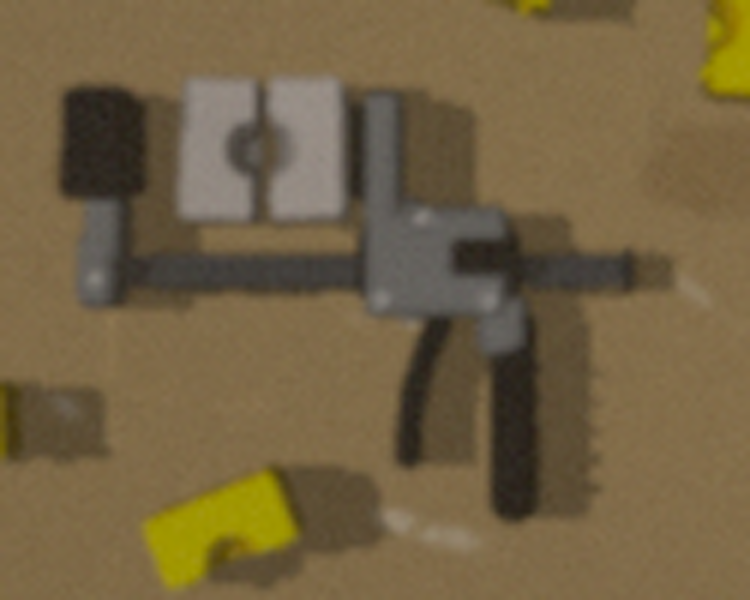

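The clamp's origin comes out near (0.539, 0.039) with yaw about 0. The raised pad top is near (0.594, 0.197), and the mould is centred at x 0.593, next to the near pad. I turn the tool so the jaws close along clamp x, since shut fingers are narrow the other way, and approach.

```bash
python3 -m inch '[{"dp":[0,0,0],"spin":-6.66,"fingers":0},{"dp":[0,0,0],"spin":-6.66,"fingers":0},{"dp":[0,0,0],"spin":-6.66,"fingers":0},{"dp":[0,0,0],"spin":-6.66,"fingers":0},{"dp":[0,0,0],"spin":-6.66,"fingers":0},{"dp":[0,0,0],"spin":-6.66,"fingers":0},{"dp":[0,0,0],"spin":-6.66,"fingers":0},{"dp":[0,0,0],"spin":-6.66,"fingers":0},{"dp":[0,0,0],"spin":-6.66,"fingers":0},{"dp":[0,0,0],"spin":-6.66,"fingers":0},{"dp":[0,0,0],"spin":-6.66,"fingers":0}]' 20
python3 -m inch '[{"dp":[36,20,0],"spin":0,"fingers":0},{"dp":[36,20,0],"spin":0,"fingers":0},{"dp":[36,20,0],"spin":0,"fingers":0},{"dp":[36,20,0],"spin":0,"fingers":0},{"dp":[36,20,0],"spin":0,"fingers":0},{"dp":[36,20,0],"spin":0,"fingers":0},{"dp":[36,20,0],"spin":0,"fingers":0},{"dp":[36,20,0],"spin":0,"fingers":0},{"dp":[36,20,0],"spin":0,"fingers":0},{"dp":[36,20,0],"spin":0,"fingers":0},{"dp":[36,20,0],"spin":0,"fingers":0},{"dp":[36,20,0],"spin":0,"fingers":0},{"dp":[36,20,0],"spin":0,"fingers":0},{"dp":[36,20,0],"spin":0,"fingers":0},{"dp":[36,20,0],"spin":0,"fingers":0},{"dp":[36,20,0],"spin":0,"fingers":0},{"dp":[36,20,0],"spin":0,"fingers":0},{"dp":[36,20,0],"spin":0,"fingers":0}]' 20
python3 - <<'E'
from h import *
s=status.observe();print(s["tcp_pos"],s["eef_rot"].round(3).tolist(),s["q"].round(1),s["contact_force"])
E
```

```text
clock: 1.02
tcp_pos: [0.1575, -0.5265, 0.2307]
eef_rot: [[-0.004, 1.0, -0.0], [1.0, 0.004, 0.001], [0.001, -0.0, -1.0]]
contact_force: [-0.5, 0.5, -0.1]
width: -0.0001
clock: 2.52
tcp_pos: [0.519, 0.1219, 0.2307]
eef_rot: [[0.002, 1.0, -0.001], [1.0, -0.002, -0.001], [-0.001, -0.001, -1.0]]
contact_force: [-0.0, -0.3, -0.3]
width: -0.0001
[0.51903148 0.12194983 0.23069645] [[0.002, 1.0, -0.001], [1.0, -0.002, -0.001], [-0.001, -0.001, -1.0]] [ 18.8  21.7 -45.8  87.9  15.7  77.1 -28.6] [-0.01126544 -0.27767913 -0.30838736]
```

```bash
python3 -m inch '[{"dp":[26,25,0],"spin":0,"fingers":0},{"dp":[26,25,0],"spin":0,"fingers":0},{"dp":[25,25,0],"spin":0,"fingers":0},{"dp":[0,0,35],"spin":0,"fingers":0},{"dp":[0,0,35],"spin":0,"fingers":0},{"dp":[0,0,35],"spin":0,"fingers":0},{"dp":[0,0,35],"spin":0,"fingers":0},{"dp":[0,0,20],"spin":0,"fingers":0},{"dp":[0,0,0],"spin":0,"fingers":0}]' 20
python3 - <<'E'
from h import *
print(status.observe()["q"].round(1))
c=grab("side");t=grab("top");a=c["pixels"][180:280,200:360];b=t["pixels"][160:260,160:320]
im=np.vstack([cv2.resize(x,None,fx=3,fy=3,interpolation=2) for x in(a,b)])
cv2.imwrite("pics/press0.png",im[:,:,::-1])
E
```

```text
clock: 3.27
tcp_pos: [0.5893, 0.1947, 0.0646]
eef_rot: [[0.001, 1.0, -0.012], [1.0, -0.001, -0.005], [-0.005, -0.012, -1.0]]
contact_force: [-0.9, -1.1, 0.0]
width: -0.0
[  5.4  40.3 -40.   85.3  27.2  65.1 -39.9]
```

View pics/press0.png

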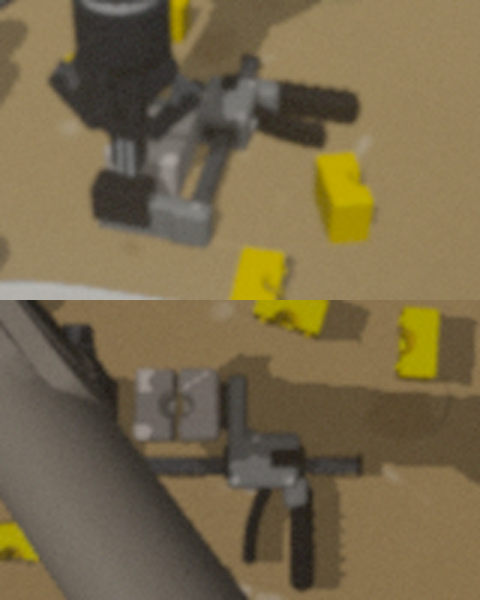

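The side view (upper half) shows the shut fingers over the middle of the black pad, just above its top. Now a small correction outward, then press in small steps.

```bash
python3 -m inch '[{"dp":[3,3,0],"spin":0,"fingers":0},{"dp":[0,0,4],"spin":0,"fingers":0},{"dp":[0,0,3],"spin":0,"fingers":0},{"dp":[0,0,3],"spin":0,"fingers":0},{"dp":[0,0,3],"spin":0,"fingers":0}]'
python3 -m inch '[{"dp":[0,0,3],"spin":0,"fingers":0},{"dp":[0,0,1.5],"spin":0,"fingers":0},{"dp":[0,0,1],"spin":0,"fingers":0}]'
```

```text
clock: 3.78
tcp_pos: [0.597, 0.2006, 0.0587]
eef_rot: [[0.001, 1.0, 0.001], [1.0, -0.001, 0.0], [0.0, 0.001, -1.0]]
contact_force: [-0.6, 0.5, -0.1]
width: 0.0002
clock: 4.03
tcp_pos: [0.5967, 0.2004, 0.0527]
eef_rot: [[0.001, 1.0, -0.0], [1.0, -0.001, -0.0], [-0.0, -0.0, -1.0]]
contact_force: [0.1, -1.3, 1.9]
width: 0.0
```

```bash
python3 -m inch '[{"dp":[0,0,1.5],"spin":0,"fingers":0},{"dp":[0,0,1.5],"spin":0,"fingers":0},{"dp":[0,0,1.5],"spin":0,"fingers":0},{"dp":[0,0,0],"spin":0,"fingers":0}]'
python3 -m inch '[{"dp":[0,0,1.5],"spin":0,"fingers":0},{"dp":[0,0,1.5],"spin":0,"fingers":0},{"dp":[0,0,1],"spin":0,"fingers":0},{"dp":[0,0,0],"spin":0,"fingers":0}]'
```

```text
clock: 4.37
tcp_pos: [0.5964, 0.2005, 0.0477]
eef_rot: [[0.001, 1.0, -0.001], [1.0, -0.001, -0.0], [-0.0, -0.001, -1.0]]
contact_force: [-0.1, -0.7, 0.2]
width: 0.0
clock: 4.7
tcp_pos: [0.5966, 0.2006, 0.045]
eef_rot: [[0.001, 1.0, 0.0], [1.0, -0.001, -0.0], [-0.0, 0.0, -1.0]]
contact_force: [-0.4, 0.3, 4.1]
width: -0.0001
```

```bash
python3 -m inch '[{"dp":[0,0,1],"spin":0,"fingers":0},{"dp":[0,0,1],"spin":0,"fingers":0},{"dp":[0,0,1],"spin":0,"fingers":0},{"dp":[0,0,1],"spin":0,"fingers":0},{"dp":[0,0,0],"spin":0,"fingers":0},{"dp":[0,0,0],"spin":0,"fingers":0},{"dp":[0,0,0],"spin":0,"fingers":0}]'
```

```text
clock: 5.28
tcp_pos: [0.5969, 0.2008, 0.0442]
eef_rot: [[0.001, 1.0, 0.002], [1.0, -0.001, -0.001], [-0.001, 0.002, -1.0]]
contact_force: [-5.6, -4.2, 18.8]
width: 0.0002
```

The pad stops solidly at 44–45 mm under 19 N, after giving way below 48 mm, so it is home. Lift off, turn to the pinch orientation and open.

```bash
python3 -m inch '[{"dp":[0,0,-20],"spin":0,"fingers":0},{"dp":[0,0,-40],"spin":0,"fingers":0},{"dp":[0,0,-40],"spin":0,"fingers":0},{"dp":[0,0,0],"spin":7,"fingers":1},{"dp":[0,0,0],"spin":7,"fingers":1},{"dp":[0,0,0],"spin":7,"fingers":1},{"dp":[0,0,0],"spin":7,"fingers":1}]' 20
python3 - <<'E'
from h import *
s=status.observe();print(s["q"].round(1))
E
```

```text
clock: 5.87
tcp_pos: [0.5966, 0.2006, 0.1403]
eef_rot: [[0.476, 0.88, 0.0], [0.88, -0.476, 0.0], [0.0, 0.0, -1.0]]
contact_force: [-0.0, 0.5, 1.0]
width: 0.0481
[  2.2  35.  -35.7  79.9  20.6  71.6 -63.4]
```

```bash
python3 -m inch '[{"dp":[0,0,0],"spin":6.85,"fingers":1},{"dp":[0,0,0],"spin":6.85,"fingers":1},{"dp":[0,0,0],"spin":6.85,"fingers":1},{"dp":[0,0,0],"spin":6.85,"fingers":1},{"dp":[0,0,0],"spin":6.85,"fingers":1},{"dp":[0,0,0],"spin":6.85,"fingers":1},{"dp":[0,0,0],"spin":6.85,"fingers":1},{"dp":[0,0,0],"spin":6.85,"fingers":1},{"dp":[0,0,0],"spin":6.85,"fingers":1},{"dp":[-20,30,0],"spin":0,"fingers":1},{"dp":[-20,30,0],"spin":0,"fingers":1},{"dp":[-20,30,0],"spin":0,"fingers":1},{"dp":[-20,30,0],"spin":0,"fingers":1},{"dp":[-20,30,0],"spin":0,"fingers":1},{"dp":[-18,26,0],"spin":0,"fingers":1},{"dp":[0,0,25],"spin":0,"fingers":1},{"dp":[0,0,25],"spin":0,"fingers":1},{"dp":[0,0,0],"spin":0,"fingers":1}]' 20
python3 - <<'E'
from h import *
s=status.observe();print(s["q"].round(1),env.tcp_to_grasp)
c=grab("side");t=grab("top");np.save("s1.npy",c,allow_pickle=True);np.save("t1.npy",t,allow_pickle=True)
for n,x in(("side",c),("top",t)): print(n,proj(x,s["tcp_pos"]), proj(x,[.479,.025,.024]))
a=c["pixels"][170:290,200:360];b=t["pixels"][160:280,160:320]
im=np.hstack([cv2.resize(x,None,fx=2.5*2,fy=5,interpolation=2) for x in(a,)]+[])
im=np.hstack([cv2.resize(x,None,fx=2.5,fy=2.5,interpolation=2) for x in(a,b)])
cv2.imwrite("pics/pinch0.png",im[:,:,::-1])
E
```

```text
clock: 7.37
tcp_pos: [0.4752, 0.0227, 0.0864]
eef_rot: [[1.0, 0.004, -0.009], [0.004, -1.0, -0.001], [-0.009, 0.001, -1.0]]
contact_force: [-1.7, 0.1, -0.0]
width: 0.0854
[  12.7   19.1  -21.4  108.3    8.4   54.6 -102.3] 0.0187
side [[299.97323655 197.50408599]] [[297.27791292 215.71445358]]
top [[253.02846665 237.66068904]] [[252.48639341 235.19955698]]
```

View pics/pinch0.png

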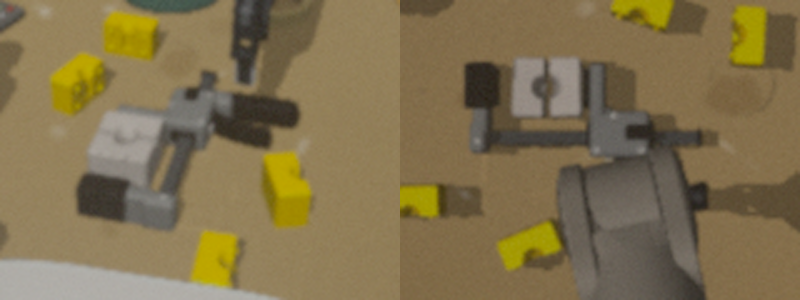

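The side view shows the open fingers over handle and trigger, at the projected pinch point. The clamp is unmoved and the pad now sits low on its jaw. Descend.

```bash
python3 -m inch '[{"dp":[0,0,20],"spin":0,"fingers":1},{"dp":[0,0,20],"spin":0,"fingers":1},{"dp":[0,0,20],"spin":0,"fingers":1},{"dp":[0,0,10],"spin":0,"fingers":1},{"dp":[0,0,0],"spin":0,"fingers":1},{"dp":[0,0,0],"spin":0,"fingers":1}]' 20
```

```text
clock: 7.97
tcp_pos: [0.4804, 0.0245, 0.021]
eef_rot: [[1.0, 0.006, 0.001], [0.006, -1.0, 0.0], [0.001, -0.0, -1.0]]
contact_force: [-0.1, 0.1, 0.1]
width: 0.0852
```

```bash
python3 -m inch '[{"dp":[0,0,9],"spin":0,"fingers":1},{"dp":[0,0,9],"spin":0,"fingers":1},{"dp":[0,0,0],"spin":0,"fingers":0.9},{"dp":[0,0,0],"spin":0,"fingers":0.82},{"dp":[0,0,0],"spin":0,"fingers":0.78},{"dp":[0,0,0],"spin":0,"fingers":0.76},{"dp":[0,0,0],"spin":0,"fingers":0.76}]' 20
```

```text
clock: 8.55
tcp_pos: [0.4795, 0.0252, 0.0027]
eef_rot: [[1.0, 0.006, 0.0], [0.006, -1.0, 0.001], [0.0, -0.001, -1.0]]
contact_force: [-0.5, 3.9, 1.3]
width: 0.0651
```

Contact with the trigger comes at 65 mm, as expected. First stroke: I shift the tool toward the handle while closing, so the clamp stays put.

```bash
python3 -m inch '[{"dp":[0,2,0],"spin":0,"fingers":0.70},{"dp":[0,2,0],"spin":0,"fingers":0.64},{"dp":[0,2,0],"spin":0,"fingers":0.58},{"dp":[0,2,0],"spin":0,"fingers":0.52},{"dp":[0,2,0],"spin":0,"fingers":0.46},{"dp":[0,1,0],"spin":0,"fingers":0.42},{"dp":[0,0,0],"spin":0,"fingers":0.42},{"dp":[0,0,0],"spin":0,"fingers":0.42}]' 20
python3 - <<'E'
from h import *
t=grab("top");np.save("t2.npy",t,allow_pickle=True)
a=t["pixels"][160:280,160:320];cv2.imwrite("pics/s1.png",cv2.resize(a,None,fx=4,fy=4,interpolation=2)[:,:,::-1])
E
```

```text
clock: 9.22
tcp_pos: [0.4809, 0.011, 0.0038]
eef_rot: [[1.0, 0.003, 0.002], [0.003, -1.0, -0.002], [0.002, 0.002, -1.0]]
contact_force: [-2.4, -0.5, 12.1]
width: 0.0383
```

View pics/s1.png

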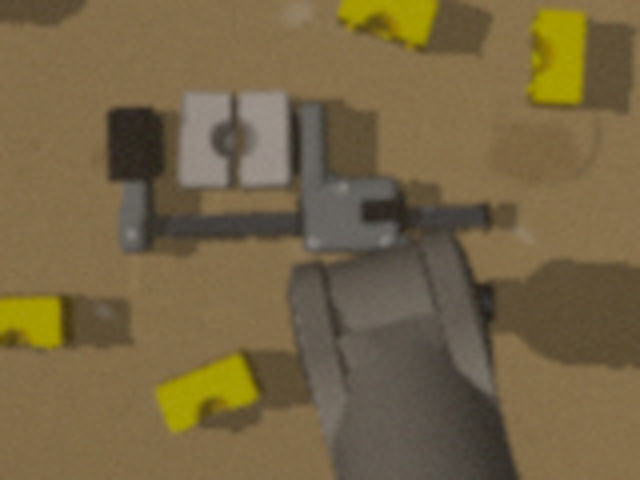

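The trigger reached its stop (38 mm). The head stayed in place, the pad looks fine, and the bar is slightly tilted. I let back and measure the yaw.

```bash
python3 -m inch '[{"dp":[0,-2,0],"spin":0,"fingers":0.52},{"dp":[0,-2,0],"spin":0,"fingers":0.58},{"dp":[0,-2,0],"spin":0,"fingers":0.64},{"dp":[0,-2,0],"spin":0,"fingers":0.70},{"dp":[0,-2,0],"spin":0,"fingers":0.76},{"dp":[0,-2,0],"spin":0,"fingers":0.80},{"dp":[0,0,0],"spin":0,"fingers":0.80},{"dp":[0,0,0],"spin":0,"fingers":0.80}]' 20
cat >> h.py <<'E'
def meas(t):
    im=t["pixels"];hsv=cv2.cvtColor(im,cv2.COLOR_RGB2HSV).astype(int);g=im.max(2).astype(int)
    # bar: dark columns between far arm and head; intensity-weighted row
    o=[]
    for u in range(203,230):
        col=hsv[208:224,u,1].astype(float);w=np.clip(110-col,0,None)*(g[208:224,u]<110);
        if w.sum()>50:o.append((u,(w*np.arange(208,224)).sum()/w.sum()))
    o=np.array(o);f=np.polyfit(o[:,0],o[:,1],1)
    print("bar slope deg %.2f v@215 %.2f n%d"%(np.degrees(np.arctan(f[0])),np.polyval(f,215),len(o)))
    m=((g<60)&(np.indices(g.shape)[0]<206)&(np.indices(g.shape)[0]>180)&(np.indices(g.shape)[1]<206)&(np.indices(g.shape)[1]>182)).astype(np.uint8)
    k=max(cv2.findContours(m,0,2)[0],key=cv2.contourArea);r=cv2.boundingRect(k);print("pad box",r,"front y z.04",onz(t,r[0]+r[2]-.5,194,.04)[1].round(4))
    row=g[188:191,195:245].mean(0);print("row v189 u195..",row.astype(int).tolist())
E
python3 - <<'E'
from h import *
T=[np.load(f"t{i}.npy",allow_pickle=True).item() for i in(1,2)];t=grab("top");np.save("t3.npy",t,allow_pickle=True)
for x in T+[t]: meas(x)
print(status.observe()["contact_force"])
E
```

```text
clock: 9.93
tcp_pos: [0.4794, 0.0249, 0.0022]
eef_rot: [[1.0, 0.005, -0.0], [0.005, -1.0, -0.0], [-0.0, 0.0, -1.0]]
contact_force: [0.8, -0.1, -0.2]
width: 0.0683
bar slope deg 0.61 v@215 214.78 n27
pad box (186, 185, 14, 19) front y z.04 0.1734
row v189 u195.. [47, 46, 47, 49, 60, 83, 94, 91, 94, 98, 112, 132, 147, 149, 149, 146, 147, 148, 145, 141, 136, 128, 105, 77, 102, 128, 141, 147, 150, 153, 156, 154, 154, 153, 154, 150, 129, 91, 63, 50, 65, 87, 102, 102, 98, 89, 76, 80, 93, 94]
bar slope deg -1.06 v@215 215.79 n27
pad box (187, 187, 14, 19) front y z.04 0.1706
row v189 u195.. [48, 42, 46, 52, 61, 75, 89, 97, 94, 105, 115, 131, 145, 151, 147, 149, 148, 149, 145, 142, 135, 130, 103, 80, 102, 128, 142, 147, 152, 153, 154, 154, 154, 154, 154, 151, 129, 85, 52, 68, 88, 101, 103, 102, 93, 75, 75, 89, 96, 95]
bar slope deg -1.06 v@215 215.57 n27
pad box (188, 187, 13, 19) front y z.04 0.1706
row v189 u195.. [46, 44, 47, 51, 58, 75, 89, 93, 94, 102, 113, 132, 148, 149, 150, 147, 149, 148, 145, 142, 137, 129, 103, 78, 102, 128, 140, 146, 154, 155, 154, 155, 153, 153, 154, 151, 129, 84, 51, 53, 81, 103, 103, 102, 90, 72, 78, 93, 97, 96]
[-0.51224113 -0.0148552   0.21262137]
```

```bash
python3 -m inch '[{"dp":[0,2,0],"spin":0,"fingers":0.70},{"dp":[0,2,0],"spin":0,"fingers":0.64},{"dp":[0,2,0],"spin":0,"fingers":0.58},{"dp":[0,2,0],"spin":0,"fingers":0.52},{"dp":[0,2,0],"spin":0,"fingers":0.46},{"dp":[0,2,0],"spin":0,"fingers":0.42},{"dp":[0,0,0],"spin":0,"fingers":0.42},{"dp":[0,0,0],"spin":0,"fingers":0.42}]' 20
python3 -m inch '[{"dp":[0,-2,0],"spin":0,"fingers":0.52},{"dp":[0,-2,0],"spin":0,"fingers":0.58},{"dp":[0,-2,0],"spin":0,"fingers":0.64},{"dp":[0,-2,0],"spin":0,"fingers":0.70},{"dp":[0,-2,0],"spin":0,"fingers":0.76},{"dp":[0,-2,0],"spin":0,"fingers":0.80},{"dp":[0,0,0],"spin":0,"fingers":0.80},{"dp":[0,0,0],"spin":0,"fingers":0.80}]' 20
python3 - <<'E'
from h import *
t=grab("top");np.save("t4.npy",t,allow_pickle=True);meas(t)
E
```

```text
clock: 10.65
tcp_pos: [0.4802, 0.0119, 0.0039]
eef_rot: [[1.0, 0.003, 0.001], [0.003, -1.0, -0.001], [0.001, 0.001, -1.0]]
contact_force: [-3.9, -1.8, 13.0]
width: 0.0381
clock: 11.32
tcp_pos: [0.4795, 0.0249, 0.0022]
eef_rot: [[1.0, 0.005, -0.0], [0.005, -1.0, -0.0], [-0.0, 0.0, -1.0]]
contact_force: [0.0, -0.0, 0.6]
width: 0.0686
bar slope deg -1.21 v@215 215.18 n27
pad box (190, 186, 13, 19) front y z.04 0.165
row v189 u195.. [50, 46, 49, 48, 46, 44, 48, 55, 79, 99, 112, 132, 146, 148, 147, 150, 147, 149, 147, 141, 136, 131, 104, 81, 103, 126, 141, 147, 153, 154, 154, 154, 152, 155, 155, 153, 129, 84, 56, 54, 83, 103, 101, 102, 92, 75, 77, 91, 95, 96]
```

```bash
python3 -m inch '[{"dp":[0,2,0],"spin":0,"fingers":0.70},{"dp":[0,2,0],"spin":0,"fingers":0.64},{"dp":[0,2,0],"spin":0,"fingers":0.58},{"dp":[0,2,0],"spin":0,"fingers":0.52},{"dp":[0,2,0],"spin":0,"fingers":0.46},{"dp":[0,2,0],"spin":0,"fingers":0.42},{"dp":[0,0,0],"spin":0,"fingers":0.42},{"dp":[0,0,0],"spin":0,"fingers":0.42}]' 20
python3 -m inch '[{"dp":[0,-2,0],"spin":0,"fingers":0.52},{"dp":[0,-2,0],"spin":0,"fingers":0.58},{"dp":[0,-2,0],"spin":0,"fingers":0.64},{"dp":[0,-2,0],"spin":0,"fingers":0.70},{"dp":[0,-2,0],"spin":0,"fingers":0.76},{"dp":[0,-2,0],"spin":0,"fingers":0.80},{"dp":[0,0,0],"spin":0,"fingers":0.80},{"dp":[0,0,0],"spin":0,"fingers":0.80}]' 20
python3 - <<'E'
from h import *
t=grab("top");np.save("t5.npy",t,allow_pickle=True);meas(t)
E
```

```text
clock: 12.03
tcp_pos: [0.4802, 0.012, 0.0039]
eef_rot: [[1.0, 0.004, 0.001], [0.004, -1.0, -0.001], [0.001, 0.001, -1.0]]
contact_force: [-4.5, -0.7, 12.0]
width: 0.0384
clock: 12.7
tcp_pos: [0.4795, 0.0248, 0.0022]
eef_rot: [[1.0, 0.005, -0.0], [0.005, -1.0, -0.0], [-0.0, 0.0, -1.0]]
contact_force: [-0.0, -0.1, 0.2]
width: 0.0682
bar slope deg -0.96 v@215 214.93 n27
pad box (193, 186, 12, 20) front y z.04 0.1594
row v189 u195.. [48, 45, 47, 47, 48, 45, 47, 50, 45, 60, 95, 133, 147, 149, 148, 147, 149, 149, 145, 142, 138, 128, 105, 79, 102, 129, 142, 147, 152, 153, 156, 155, 156, 153, 155, 152, 128, 83, 54, 54, 81, 100, 105, 103, 91, 75, 77, 90, 94, 97]
```

```bash
python3 -m inch '[{"dp":[0,2,0],"spin":0,"fingers":0.70},{"dp":[0,2,0],"spin":0,"fingers":0.64},{"dp":[0,2,0],"spin":0,"fingers":0.58},{"dp":[0,2,0],"spin":0,"fingers":0.52},{"dp":[0,2,0],"spin":0,"fingers":0.46},{"dp":[0,2,0],"spin":0,"fingers":0.42},{"dp":[0,0,0],"spin":0,"fingers":0.42},{"dp":[0,0,0],"spin":0,"fingers":0.42}]' 20
python3 -m inch '[{"dp":[0,-2,0],"spin":0,"fingers":0.52},{"dp":[0,-2,0],"spin":0,"fingers":0.58},{"dp":[0,-2,0],"spin":0,"fingers":0.64},{"dp":[0,-2,0],"spin":0,"fingers":0.70},{"dp":[0,-2,0],"spin":0,"fingers":0.76},{"dp":[0,-2,0],"spin":0,"fingers":0.80},{"dp":[0,0,0],"spin":0,"fingers":0.80},{"dp":[0,0,0],"spin":0,"fingers":0.80}]' 20
python3 - <<'E'
from h import *
t=grab("top");np.save("t6.npy",t,allow_pickle=True);meas(t)
E
```

```text
clock: 13.42
tcp_pos: [0.4802, 0.0119, 0.0039]
eef_rot: [[1.0, 0.004, 0.001], [0.004, -1.0, -0.001], [0.001, 0.001, -1.0]]
contact_force: [-3.8, -2.1, 13.6]
width: 0.038
clock: 14.08
tcp_pos: [0.4794, 0.0248, 0.0022]
eef_rot: [[1.0, 0.005, -0.0], [0.005, -1.0, -0.0], [-0.0, 0.0, -1.0]]
contact_force: [-0.6, -0.9, 0.2]
width: 0.0686
bar slope deg 1.09 v@215 214.46 n27
pad box (195, 186, 11, 18) front y z.04 0.1566
row v189 u195.. [56, 52, 49, 49, 44, 49, 48, 47, 48, 46, 63, 110, 143, 149, 149, 149, 148, 150, 149, 146, 137, 129, 124, 102, 93, 121, 139, 147, 152, 156, 154, 158, 154, 155, 154, 151, 129, 82, 51, 55, 83, 102, 104, 102, 92, 76, 76, 89, 96, 95]
```

```bash
python3 -m inch '[{"dp":[0,2,0],"spin":0,"fingers":0.70},{"dp":[0,2,0],"spin":0,"fingers":0.64},{"dp":[0,2,0],"spin":0,"fingers":0.58},{"dp":[0,2,0],"spin":0,"fingers":0.52},{"dp":[0,2,0],"spin":0,"fingers":0.46},{"dp":[0,2,0],"spin":0,"fingers":0.42},{"dp":[0,0,0],"spin":0,"fingers":0.42},{"dp":[0,0,0],"spin":0,"fingers":0.42}]' 20
python3 - <<'E'
from h import *
t=grab("top");np.save("t7.npy",t,allow_pickle=True);meas(t)
a=t["pixels"][175:235,180:260];cv2.imwrite("pics/s5.png",cv2.resize(a,None,fx=8,fy=8,interpolation=2)[:,:,::-1])
E
```

```text
clock: 14.8
tcp_pos: [0.4802, 0.0121, 0.0039]
eef_rot: [[1.0, 0.004, 0.001], [0.004, -1.0, -0.001], [0.001, 0.001, -1.0]]
contact_force: [-3.9, -2.6, 13.4]
width: 0.0379
bar slope deg 1.86 v@215 214.42 n27
pad box (197, 186, 9, 18) front y z.04 0.1566
row v189 u195.. [118, 86, 55, 50, 49, 46, 47, 49, 47, 49, 47, 49, 75, 122, 146, 149, 147, 149, 150, 147, 145, 145, 134, 124, 126, 133, 141, 147, 152, 154, 154, 154, 155, 154, 155, 153, 131, 89, 55, 64, 89, 103, 102, 101, 92, 73, 79, 91, 96, 95]
```

View pics/s5.png

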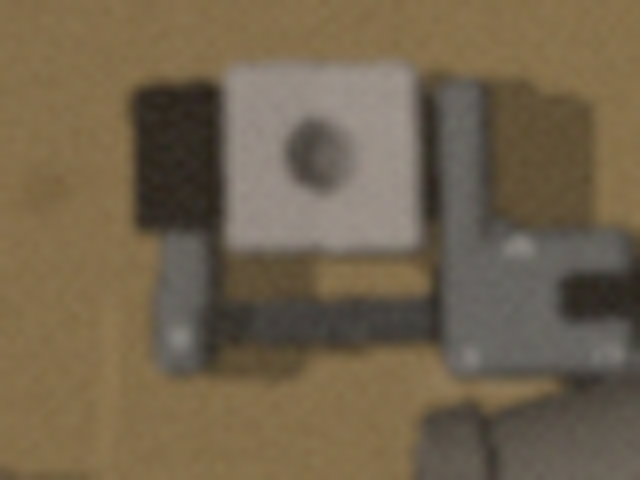

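The seam at about (320,150) in the crop looks shut, the pad is down on its jaw, and the stroke still went to its stop, so there is little load yet. Next stroke, watching for the stall.

```bash
python3 -m inch '[{"dp":[0,-2,0],"spin":0,"fingers":0.52},{"dp":[0,-2,0],"spin":0,"fingers":0.58},{"dp":[0,-2,0],"spin":0,"fingers":0.64},{"dp":[0,-2,0],"spin":0,"fingers":0.70},{"dp":[0,-2,0],"spin":0,"fingers":0.76},{"dp":[0,-2,0],"spin":0,"fingers":0.80},{"dp":[0,0,0],"spin":0,"fingers":0.80},{"dp":[0,0,0],"spin":0,"fingers":0.80}]' 20
python3 -m inch '[{"dp":[0,2,0],"spin":0,"fingers":0.70},{"dp":[0,2,0],"spin":0,"fingers":0.64},{"dp":[0,2,0],"spin":0,"fingers":0.60},{"dp":[0,2,0],"spin":0,"fingers":0.56},{"dp":[0,1,0],"spin":0,"fingers":0.53},{"dp":[0,1,0],"spin":0,"fingers":0.50},{"dp":[0,0,0],"spin":0,"fingers":0.50},{"dp":[0,0,0],"spin":0,"fingers":0.50}]' 20
python3 - <<'E'
from h import *
t=grab("top");np.save("t8.npy",t,allow_pickle=True);meas(t)
E
```

```text
clock: 15.52
tcp_pos: [0.4793, 0.0246, 0.0021]
eef_rot: [[1.0, 0.005, -0.001], [0.005, -1.0, -0.001], [-0.001, 0.001, -1.0]]
contact_force: [0.1, -0.6, 0.3]
width: 0.0684
clock: 16.18
tcp_pos: [0.4795, 0.0148, 0.004]
eef_rot: [[1.0, 0.004, -0.0], [0.004, -1.0, -0.001], [-0.0, 0.001, -1.0]]
contact_force: [-4.8, 0.4, 14.2]
width: 0.0457
bar slope deg 1.57 v@215 214.49 n27
pad box (198, 186, 8, 18) front y z.04 0.1566
row v189 u195.. [131, 119, 86, 52, 49, 48, 49, 49, 46, 47, 51, 53, 91, 131, 147, 148, 148, 146, 146, 148, 148, 144, 137, 132, 133, 140, 146, 149, 153, 153, 153, 155, 156, 153, 155, 152, 126, 79, 55, 76, 97, 104, 105, 101, 90, 69, 80, 93, 95, 93]
```

```bash
python3 -m inch '[{"dp":[0,0.5,0],"spin":0,"fingers":0.47},{"dp":[0,0.5,0],"spin":0,"fingers":0.45},{"dp":[0,0,0],"spin":0,"fingers":0.42},{"dp":[0,0,0],"spin":0,"fingers":0.42},{"dp":[0,0,0],"spin":0,"fingers":0.42},{"dp":[0,0,0],"spin":0,"fingers":0.42}]' 20
python3 -m inch '[{"dp":[0,0,0],"spin":0,"fingers":0.42},{"dp":[0,0,0],"spin":0,"fingers":0.42},{"dp":[0,0,0],"spin":0,"fingers":0.42}]' 20
```

```text
clock: 16.73
tcp_pos: [0.4796, 0.0144, 0.0041]
eef_rot: [[1.0, 0.005, 0.0], [0.005, -1.0, 0.0], [0.0, -0.0, -1.0]]
contact_force: [-5.7, 0.8, 14.6]
width: 0.0449
clock: 16.98
tcp_pos: [0.4796, 0.0144, 0.004]
eef_rot: [[1.0, 0.005, 0.0], [0.005, -1.0, 0.0], [0.0, -0.0, -1.0]]
contact_force: [-5.1, 1.2, 15.3]
width: 0.0452
```

The stroke stalled at 45 mm with the 20 N pinch, well before the 39 mm stop, so the load is on the mould. Final check in both views.

```bash
python3 - <<'E'
from h import *
c=grab("side");t=grab("top");np.save("t9.npy",t,allow_pickle=True);meas(t)
t0=np.load("top0.npy",allow_pickle=True).item()
a=c["pixels"][180:260,210:310];b=t["pixels"][172:232,180:255]
im=np.hstack([cv2.resize(a,(400,320),interpolation=2),cv2.resize(b,(400,320),interpolation=2)])
cv2.imwrite("pics/end.png",im[:,:,::-1])
d=np.abs(t["pixels"].astype(int)-t0["pixels"]).mean(2)
print("tape diff",d[215:255,330:375].mean(),"jar diff",d[95:135,205:262].mean())
E
```

```text
bar slope deg 1.49 v@215 214.49 n27
pad box (198, 186, 8, 18) front y z.04 0.1566
row v189 u195.. [130, 118, 88, 52, 50, 48, 48, 48, 47, 49, 48, 52, 91, 129, 148, 149, 147, 147, 148, 149, 148, 144, 138, 133, 135, 140, 144, 150, 153, 155, 152, 156, 153, 153, 155, 149, 121, 70, 50, 80, 101, 104, 103, 100, 88, 72, 78, 92, 95, 96]
tape diff 17.702407407407406 jar diff 4.721637426900585
```

View pics/end.png

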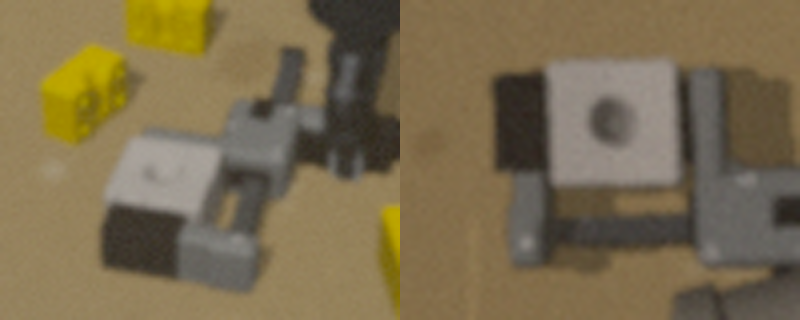

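Both views show the seam shut, the halves square and upright, and the pad flush on its jaw between mould and far arm. The tape roll's image difference fits the arm's shadow, because the arm never went near the roll. I hand the job in while holding.

```bash
python3 -c "
from workcell import order,status
s=status.observe();print(s['clock'],s['width'],s['contact_force']);print(order.finish_job())"
```

```text
17.0833 0.04505447665049564 [-5.03673319  0.4800966  14.05176512]
the job is handed in; nothing more can be done
None
```

The pad is home and the mould halves are drawn shut. I handed the job in at 17 s with the gripper still squeezing handle and trigger at 20 N. No verdict is reported.

- **Pad:** I pressed it down with shut fingers. It gave way below 48 mm, then stopped solidly at 44–45 mm under 19 N. The last pictures still show it down on its jaw.
- **Pumping:** Five strokes went to the trigger's stop. The sixth stalled at a 45 mm span against the 20 N pinch, short of the 39 mm stop, which means about 20 N on the mould by your figures. The stall held steady through the last readings.
- **Mould:** The final top and side views show the seam shut and the halves square and upright. I did not measure the force on the mould or the joint values directly.
- **Not perfect:**
  - The clamp turned by up to about 2.5° and its head shifted about 3 mm during pumping.
  - The wrist read a steady 14–15 N upward at the end. I put this down to the fingers pressing the clamp onto the table, but did not check it.
  - My before/after image check of the tape roll showed a difference of 18 grey levels (jar 5). I think it is the arm's shadow, since the arm never went near the roll.

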